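# Move the turned rollers to the inspection rack in reverse order

## Task

Move the four steel rollers from the V-blocks on the aluminium rail to the black grooved rack, in reverse order: the roller that starts nearest the robot goes into the groove farthest from the robot, the second nearest into the second farthest, and so on, one roller in each groove. Seat every roller fully in its groove, centred across the rack, and leave it at rest.

Things in the scene. Friction and masses are not known exactly. Their poses are not given: they have to be found in the camera images.
- roller_plain: plain steel roller, a smooth cylinder of diameter 24 and length 46 mm (short and thick), about 160 g. Origin: middle of its axis; y: along its axis (level, across the row; it may roll about y). Its axis is 25 mm above the V-block's underside there, 35 mm above the bench in the rack. Its flat ends overhang V-block and rack and can be held.
- roller_pin: plain steel pin, a smooth cylinder of diameter 20 and length 62 mm (the longest and thinnest), about 150 g. Origin: middle of its axis; y: along its axis (level, across the row; it may roll about y). Its axis is 22 mm above the V-block's underside there, 32 mm above the bench in the rack. Its flat ends overhang V-block and rack and can be held.
- roller_spool: steel roller of diameter 26 and length 52 mm with a groove 12 mm wide and 16 mm in diameter round its middle, about 190 g. Origin: middle of its axis; y: along its axis (level, across the row; it may roll about y). Its axis is 26 mm above the V-block's underside there, 36 mm above the bench in the rack. Its flat ends overhang V-block and rack and can be held.
- roller_stepped: steel roller, its body of diameter 24 and length 36 mm, with a journal of diameter 14 and length 11 mm at either end; 58 mm in all, about 140 g. Origin: middle of its axis; y: along its axis (level, across the row; it may roll about y). Its axis is 25 mm above the V-block's underside there, 35 mm above the bench in the rack. Its flat ends overhang V-block and rack and can be held.
- rail: Flat aluminium bar 200 x 36 x 12 mm fixed to the bench, carrying the row of four dark steel V-blocks. Origin: centre of its underside, on the bench; x: along the row, away from the robot (within 0.2 rad); y: across it; z: up. The V-blocks stand on it at x = -66, -22, 22 and 66 mm.
- vblock_plain: Dark steel V-block 34 x 28 x 19 mm fixed on the rail, the one in which roller_plain lies at the start (the four V-blocks look alike, and their places on the rail are drawn afresh). Origin: centre of its underside, 12 mm above the bench. The 90 degree groove runs along its y, its root 8 mm above the underside and 22 mm wide at the top.
- vblock_pin: Dark steel V-block 34 x 28 x 19 mm fixed on the rail, the one in which roller_pin lies at the start (the four V-blocks look alike, and their places on the rail are drawn afresh). Origin: centre of its underside, 12 mm above the bench. The 90 degree groove runs along its y, its root 8 mm above the underside and 22 mm wide at the top.
- vblock_spool: Dark steel V-block 34 x 28 x 19 mm fixed on the rail, the one in which roller_spool lies at the start (the four V-blocks look alike, and their places on the rail are drawn afresh). Origin: centre of its underside, 12 mm above the bench. The 90 degree groove runs along its y, its root 8 mm above the underside and 22 mm wide at the top.
- vblock_stepped: Dark steel V-block 34 x 28 x 19 mm fixed on the rail, the one in which roller_stepped lies at the start (the four V-blocks look alike, and their places on the rail are drawn afresh). Origin: centre of its underside, 12 mm above the bench. The 90 degree groove runs along its y, its root 8 mm above the underside and 22 mm wide at the top.
- rack: Empty black plastic rack, a block 176 x 30 x 28 mm fixed to the bench left or right of the rail. Origin: centre of its underside, on the bench; x: along the row, away from the robot (within 0.2 rad); y: along the grooves; z: up. Four 90 degree grooves across its top at x = -66, -22, 22 and 66 mm, 10 mm deep, 20 mm wide at the top, roots 18 mm above the bench.
Things that resemble listed ones, but are neither listed nor needed, are in the scene too. Leave any blue look-alike of the roller_pin alone.

How it is judged:
At the end, for the whole second after the job is handed in: Each roller rests, released, in the rack groove that mirrors its starting place (first to last, second to third and so on): within 8 mm of the groove along the row, 12 mm of the rack's middle line, 4 mm of seated height and 0.15 rad of the groove's direction (((x of vblock_plain in the frame of rail between -0.078 and -0.054 m and x of roller_plain in the frame of rack between 0.058 and 0.074 m) or (x of vblock_plain in the frame of rail between -0.034 and -0.01 m and x of roller_plain in the frame of rack between 0.014 and 0.03 m) or (x of vblock_plain in the frame of rail between 0.01 and 0.034 m and x of roller_plain in the frame of rack between -0.03 and -0.014 m) or (x of vblock_plain in the frame of rail between 0.054 and 0.078 m and x of roller_plain in the frame of rack between -0.074 and -0.058 m)) and y of roller_plain in the frame of rack between -0.012 and 0.012 m and z of roller_plain in the frame of rack between 0.031 and 0.039 m and angle between the y axis of each of roller_plain, roller_pin, roller_spool, roller_stepped and the y axis of rack, either way round below 0.15 rad and linear speed of each of roller_plain, roller_pin, roller_spool, roller_stepped below 0.02 m/s and contact force between each of roller_plain, roller_pin, roller_spool, roller_stepped and the fingers below 0.05 N and ((x of vblock_pin in the frame of rail between -0.078 and -0.054 m and x of roller_pin in the frame of rack between 0.058 and 0.074 m) or (x of vblock_pin in the frame of rail between -0.034 and -0.01 m and x of roller_pin in the frame of rack between 0.014 and 0.03 m) or (x of vblock_pin in the frame of rail between 0.01 and 0.034 m and x of roller_pin in the frame of rack between -0.03 and -0.014 m) or (x of vblock_pin in the frame of rail between 0.054 and 0.078 m and x of roller_pin in the frame of rack between -0.074 and -0.058 m)) and y of roller_pin in the frame of rack between -0.012 and 0.012 m and z of roller_pin in the frame of rack between 0.0281 and 0.0361 m and ((x of vblock_spool in the frame of rail between -0.078 and -0.054 m and x of roller_spool in the frame of rack between 0.058 and 0.074 m) or (x of vblock_spool in the frame of rail between -0.034 and -0.01 m and x of roller_spool in the frame of rack between 0.014 and 0.03 m) or (x of vblock_spool in the frame of rail between 0.01 and 0.034 m and x of roller_spool in the frame of rack between -0.03 and -0.014 m) or (x of vblock_spool in the frame of rail between 0.054 and 0.078 m and x of roller_spool in the frame of rack between -0.074 and -0.058 m)) and y of roller_spool in the frame of rack between -0.012 and 0.012 m and z of roller_spool in the frame of rack between 0.0324 and 0.0404 m and ((x of vblock_stepped in the frame of rail between -0.078 and -0.054 m and x of roller_stepped in the frame of rack between 0.058 and 0.074 m) or (x of vblock_stepped in the frame of rail between -0.034 and -0.01 m and x of roller_stepped in the frame of rack between 0.014 and 0.03 m) or (x of vblock_stepped in the frame of rail between 0.01 and 0.034 m and x of roller_stepped in the frame of rack between -0.03 and -0.014 m) or (x of vblock_stepped in the frame of rail between 0.054 and 0.078 m and x of roller_stepped in the frame of rack between -0.074 and -0.058 m)) and y of roller_stepped in the frame of rack between -0.012 and 0.012 m and z of roller_stepped in the frame of rack between 0.031 and 0.039 m); the robot touches nothing.
It also fails if it takes over 112 s, if anything falls off the work surface, if the arm or the gripper's body presses on something with over 40 N, if the wrist force passes 120 N, or if a joint passes its speed limit or range.

## Robot

A 7-joint arm with a two-finger parallel gripper is mounted at the origin on the work surface; the furniture and walls round the work are solid. World frame = base frame: x ahead of the robot, y to its left, z up, the work surface at z = 0. Lengths are in m, angles in rad, forces in N, time in s.
With the tool pointing down it reaches from about 0.425 to 0.825 m from the base axis. Payload 3.6 kg.
Tool frame: the origin (TCP) lies on the centre line of the jaws, within the pads' length; the fingertips stand 22 mm ahead of it and the grasp point (between the pads) lies 3 mm ahead of it; z points along the fingers, y is the line along which they close (so a half turn about z gives the same grasp; the last joint's range is limited). The gripper opens to 93 mm and grips with 3 to 60 N. Pads are 15 mm wide; open, the fingers measure 128 mm over their backs; the gripper's body (75 mm by 188 mm) begins 65 mm behind the grasp point.
Start: joints at [1.234, 0.615, -0.013, 1.423, 0.008, 1.103, -0.04], TCP at [0.198, -0.619, 0.241] pointing down, gripper open.
Joint ranges: [-3.12, 3.12], [-0.3, 2.06], [-1.34, 1.32], [0.26, 2.42], [-1.36, 4.5], [0.01, 1.98], [-2.84, 2.84]. Speed limits (rad/s): [2.79, 2.79, 3.14, 3.14, 3.14, 3.14, 3.14].

## Interface

Orientations are given as a unit quaternion [x, y, z, w].
In Python, from rig import monitor, grab_frame, arm gives the robot as it stands.
- The arm moves only by the shell command python3 -m creep 'ROWS' [FORCE]. ROWS is JSON, a list of rows, each a list of 7 numbers: the shift along the tool's x, y, z in mm, then the turn, a rotation vector about the tool's x, y, z in rad, then the finger opening in mm, from 0 to 93. A call has exactly 8 rows; each row is the pose to reach, as a shift and turn from the pose commanded when the call began, along the tool's axes at that moment; what a row does not reach only later rows make up. A row lasts 1/8 s, in which the tool goes at most 62.5 mm and 10.7 degrees, less where a joint would pass 70% of its speed; a pose out of reach is approached as far as the arm can. A call with a gripper value outside its range is refused whole. The fingers move at their own pace and stop on an object; FORCE is the grip in N (left out, the last holds). Time passes only in rows, so rows that repeat a pose let the fingers close, or fill a call up. It gives the time, the measured TCP pose, the force, the opening and the grip force at its end, in the units of the state.
- monitor.state(): the state, without advancing time (a new reading comes with each control period).
- grab_frame(name): name is "scene" or "top" or "wrist"; returns a dict with "frame" (400x640x3 uint8, red, green, blue), "range_z" (400x640 float32, m along the optical axis (not along the pixel's ray), 0 where there is no reading), "vertical_fov" (degrees; the focal length in pixels is half the picture's height over the tangent of half this angle, whatever the lens; pixels are square), "cx", "cy" (the principal point, pixels), "distortion" ([k1, k2, p1, p2, k3] as OpenCV has them; the pictures are not rectified), "xyz" and "rotation" of the camera in the world. Camera axes: x right, y up, looking along -z (the intrinsics and any distortion apply to the point x, -y, -z); pixel columns grow to the right and rows downward; lengths in m; the calibration is good to about 2 mm. A picture is of the moment at which its call begins.
- arm.finish_job(): hands the job in; it is judged then, once.
The state is a dict: "clock": time; "joint_positions": joint angles; "joint_velocities": joint speeds; "joint_efforts": joint torques, N m; "eef_pos": TCP position; "eef_rot": TCP orientation; "wrist_force": force on the tool from outside, world axes, zero at the start; "moment": the same for the moment, N m; "finger_gap": opening from 0.0 (shut) to 1.0 (fully open); "gripper_force": force on a finger pad.
Only numpy, scipy, OpenCV 4.12 (cv2) and the standard library are available. Lean on these libraries where they do the work, as an engineer would, in place of code of your own. Each camera call takes 0.05 s, during which the arm holds its last target. There are 200 camera calls.

## Working session

There is one attempt and no reset: what is moved stays moved. The work goes in short steps, Python scripts to look and compute and a shell command to move; the robot and the scene stay as the last step left them, time stands still between calls to the robot, and variables do not carry over. Pictures are saved under pics/ and viewed, at most 14 in all, crops included, and the job is handed in when it is done.

```bash
mkdir -p pics; cat > h.py <<'E'
import numpy as np, cv2
from rig import monitor, grab_frame, arm
from scipy.spatial.transform import Rotation as R
def rot(c):
    r=np.array(c["rotation"]); return r if r.shape==(3,3) else R.from_quat(r).as_matrix()
def K(c):
    f=200/np.tan(np.radians(c["vertical_fov"])/2)
    return np.array([[f,0,c["cx"]],[0,f,c["cy"]],[0,0,1.]])
def rays(c,uv):
    p=cv2.undistortPoints(np.array(uv,float).reshape(-1,1,2),K(c),np.array(c["distortion"],float)).reshape(-1,2)
    d=np.c_[p[:,0],-p[:,1],-np.ones(len(p))]
    return d@rot(c).T
def onplane(c,uv,z):
    d=rays(c,uv); o=np.array(c["xyz"]); return o+d*((z-o[2])/d[:,2])[:,None]
def cloud(c):
    v,u=np.mgrid[0:400,0:640]; d=rays(c,np.c_[u.ravel(),v.ravel()])
    return (np.array(c["xyz"])+d*c["range_z"].reshape(-1,1)).reshape(400,640,3)
def save(c,n): cv2.imwrite(n,c["frame"][:,:,::-1])
E
python3 - <<'E'
from h import *
import pickle
for n in("top","scene"):
    c=grab_frame(n); save(c,f"pics/{n}0.png"); pickle.dump(c,open(n+"0.pkl","wb")); print(n,c["xyz"],np.round(rot(c),2).tolist(),c["vertical_fov"],c["distortion"])
s=monitor.state(); print(s)
E
```

```text
top [0.32942675 0.20878808 1.14687828] [[-0.01, 1.0, -0.06], [-1.0, -0.01, 0.01], [0.01, 0.06, 1.0]] 42.621036166162256 [0.04600779 0.         0.         0.         0.        ]
scene [0.07281931 0.86701164 0.51724586] [[-0.91, 0.21, -0.37], [-0.42, -0.5, 0.76], [-0.02, 0.84, 0.54]] 53.8761562661113 [-0.01954163  0.          0.          0.          0.        ]
{'clock': 0.1, 'joint_positions': array([ 1.23452181,  0.61580433, -0.0126431 ,  1.42475721,  0.0080834 ,
        1.1034496 , -0.04038166]), 'joint_velocities': array([-0.00031909, -0.00090114,  0.00236002, -0.00359867,  0.00013269,
       -0.00040352, -0.00133432]), 'joint_efforts': array([ 8.85722038e-04, -4.60040402e+01,  2.09925575e-01, -1.66247356e+01,
       -6.11604005e-02,  1.69246743e-02,  1.13873864e-04]), 'eef_pos': array([ 0.19796734, -0.61839738,  0.23960256]), 'eef_rot': array([ 9.88020662e-01,  1.54317100e-01, -1.83226597e-04, -1.17032558e-03]), 'wrist_force': array([-0.11922774,  0.20085012,  0.5186801 ]), 'moment': array([-0.03078973, -0.0059382 ,  0.00837141]), 'gripper_force': 0.0, 'finger_gap': 1.003634940890931}
```

View pics/top0.png

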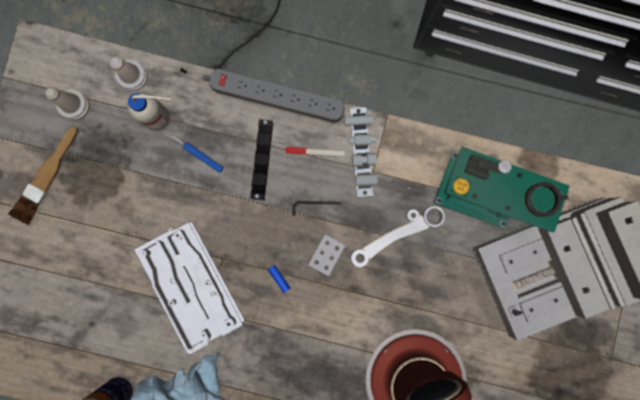

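View pics/scene0.png

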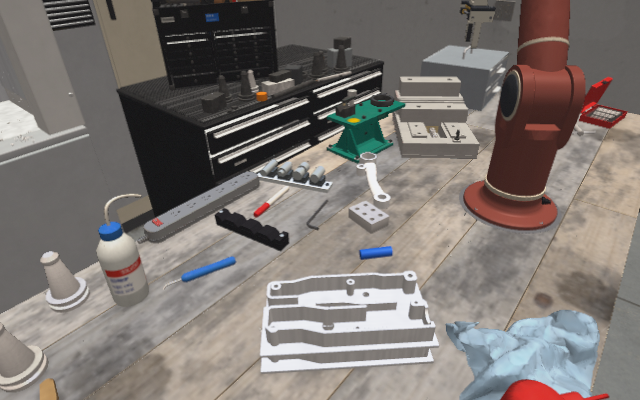

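The top view shows the rail around (361,150) with four rollers and the black rack around (262,160), to its left. The blue look-alike is at (279,278), the screwdriver at (315,152), the power strip beyond. The scene view confirms it.

```bash
python3 - <<'E'
from h import *
import pickle
c=pickle.load(open("top0.pkl","rb")); P=cloud(c); g=c["frame"].astype(int)
bench=P[180:230,240:280,2]; print("bench z",np.median(bench))
def box(m,name):
    m=m.astype(np.uint8); n,l,st,_=cv2.connectedComponentsWithStats(m); k=1+np.argmax(st[1:,4]); q=P[l==k]
    r=cv2.minAreaRect((q[:,:2]*1000).astype(np.float32)); print(name,st[k],np.round(r[0],1),np.round(r[1],1),round(r[2],1), "z",np.percentile(q[:,2],[5,50,95]).round(4))
v,u=np.mgrid[0:400,0:640]
box((g.max(2)<60)&(u>240)&(u<285)&(v>110)&(v<210),"rack")
W=(u>338)&(u<385)&(v>98)&(v<205)
box(W&(P[...,2]>0.006)&(P[...,2]<0.1),"rail")
im=c["frame"][95:210,235:395,::-1]; cv2.imwrite("pics/crop1.png",cv2.resize(im,None,fx=5,fy=5,interpolation=cv2.INTER_CUBIC))
# height profile in the rail columns
for x in range(0): pass
s=cv2.resize(np.clip((P[95:210,335:395,2])*4000,0,255).astype(np.uint8),None,fx=5,fy=5,interpolation=0)
cv2.imwrite("pics/z1.png",s)
E
```

```text
bench z -0.00010559309437174758
rack [ 251  120   21   80 1033] [435.5 308.4] [271.8 104.1] 22.3 z [0.0165 0.0257 0.0304]
rail [ 344  108   33   89 1778] [503.6 108.3] [200.   61.7] 6.3 z [0.01   0.0393 0.0505]
```

View pics/crop1.png

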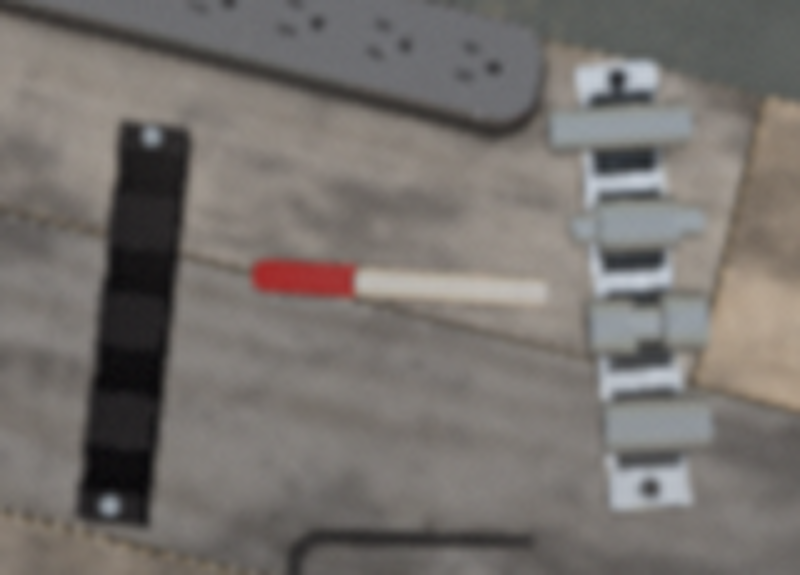

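Rollers from far to near: pin, stepped, spool, plain (crop rows 127, 222, 325, 424). So from far to near in the rack: plain, spool, stepped, pin. The power strip's corner at crop (535,110) is close to the pin's left end.

```bash
cat >> h.py <<'E'
def rel(p,yaw_y=None):
    """shift in tool axes (mm) from present TCP so that TCP is at p, and turn about tool z so tool y lies along world direction yaw_y(rad, mod pi)"""
    s=monitor.state(); M=R.from_quat(s["eef_rot"]).as_matrix(); d=M.T@(np.array(p)-s["eef_pos"])*1000
    t=None
    if yaw_y is not None:
        v=M.T@np.array([np.cos(yaw_y),np.sin(yaw_y),0]); t=np.arctan2(-v[0],v[1]); t=(t+np.pi/2)%np.pi-np.pi/2
    return np.round(d,1),None if t is None else round(float(t),3)
E
python3 - <<'E'
from h import *
import pickle
c=pickle.load(open("top0.pkl","rb")); P=cloud(c); f=lambda L:np.array(L)/5+[235,95]
k=onplane(c,f([(122,122),(190,128),(148,525),(80,515)]),.028); ctr=k.mean(0)
ax=(k[0]+k[1]-k[2]-k[3])/2; print("rack",k.round(4).tolist(),ctr,"len",np.linalg.norm(ax),"w",np.linalg.norm(k[0]-k[1]),"yaw",np.arctan2(ax[1],ax[0]))
s=onplane(c,f([(617,78),(650,487)]),.012);d=s[0]-s[1];print("rail",s.mean(0),"len",np.linalg.norm(d),"yaw",np.arctan2(d[1],d[0]))
u=d/np.linalg.norm(d)
for n,a,b,z in(("pin",(550,128),(692,126),.034),("stepped",(570,222),(705,222),.037),("spool",(590,325),(710,325),.038),("plain",(607,424),(713,424),.037)):
    q=onplane(c,f([a,b]),z+.008); m=q.mean(0); print(n,m.round(4),"len",np.linalg.norm(q[0]-q[1]).round(4),"along rail",((m-s.mean(0))@u).round(4))
st=P[85:125,300:345].reshape(-1,3); st=st[(st[:,2]>.015)]; print("strip z",np.percentile(st[:,2],[50,95,99]),"min x",st[:,0].min(),"min y",st[:,1].min())
for y in(.13,.14,.15,.16,.17,.18): 
    w=st[abs(st[:,1]-y)<.004]; print(y,"strip min x",w[:,0].min() if len(w) else None)
pc=P[140:340,430:640]; print("board/machine zmax",pc[...,2].max(), "range x",pc[...,0].min(),pc[...,0].max(),pc[...,1].min(),pc[...,1].max())
E
```

```text
rack [[0.5748, 0.3322, 0.028], [0.5718, 0.3024, 0.028], [0.397, 0.322, 0.028], [0.4018, 0.3515, 0.028]] [0.48634364 0.32702605 0.028     ] len 0.1750023698464543 w 0.029966025466894156 yaw -0.11165537056399903
rail [0.50409098 0.10669192 0.012     ] len 0.18420133614045636 yaw 0.06316705190932426
pin [0.5674 0.1137 0.042 ] len 0.0619 along rail 0.0636
stepped [0.5251 0.1074 0.045 ] len 0.0586 along rail 0.021
spool [0.4799 0.1029 0.046 ] len 0.0519 along rail -0.0244
plain [0.437  0.0992 0.045 ] len 0.0458 along rail -0.0674
strip z [0.03309996 0.03683679 0.03888737] min x 0.32942674636040825 min y 0.14613039661183488
0.13 strip min x None
0.14 strip min x None
0.15 strip min x 0.5648025681228875
0.16 strip min x 0.5717796339743327
0.17 strip min x 0.5713862977034109
0.18 strip min x 0.5728584564360478
board/machine zmax 1.1468782778049469 range x 0.08302920662484597 0.6850779387739907 -1.092345369820654 0.20878807676057415
```

```bash
python3 - <<'E'
from h import *
import pickle
c=pickle.load(open("top0.pkl","rb")); P=cloud(c); z=P[140:340,430:640,2]; print("obst z",np.percentile(z[z<.9],[50,99,100]))
for p in((.4,-.4,.34),(.5,-.1,.34),(.5,.10,.22)): print(p,rel(p,.063+np.pi/2))
E
```

```text
obst z [0.02427236 0.14808579 0.1728865 ]
(0.4, -0.4, 0.34) (array([ 259. , -146.6, -100.1]), 0.247)
(0.5, -0.1, 0.34) (array([ 445.7, -401.8,  -99.4]), 0.247)
(0.5, 0.1, 0.22) (array([ 506.7, -592. ,   21. ]), 0.247)
```

```bash
python3 -m creep '[[30,-17,-50,0,0,0,65],[78,-44,-80,0,0,0.08,65],[125,-71,-100,0,0,0.16,65],[173,-98,-100,0,0,0.247,65],[220,-125,-100,0,0,0.247,65],[259,-147,-100,0,0,0.247,65],[285,-190,-100,0,0,0.247,65],[310,-230,-100,0,0,0.247,65]]' 20
python3 -c "
from h import *
print(rel((.5,-.1,.34),1.634),rel((.48,.10,.22),1.634))"
```

```text
clock: 1.1
eef_pos: [0.4236, -0.3034, 0.3401]
eef_rot: [0.999, 0.032, -0.0, -0.0]
wrist_force: [1.0, -0.7, 0.4]
finger_gap: 0.694
gripper_force: 0.0
(array([  89.2, -198.2,    0.2]), 0.0) (array([  82. , -398.9,  120.4]), 0.0)
```

```bash
python3 -m creep '[[20,-50,0,0,0,0,65],[40,-105,0,0,0,0,65],[55,-160,0,0,0,0,65],[65,-215,20,0,0,0,65],[72,-270,40,0,0,0,65],[77,-320,70,0,0,0,65],[80,-365,100,0,0,0,65],[82,-399,120,0,0,0,65]]'
python3 - <<'E'
from h import *
c=grab_frame("wrist"); save(c,"pics/w1.png"); print(monitor.state()["eef_pos"],c["xyz"],rot(c).round(3).tolist())
import pickle; pickle.dump(c,open("w1.pkl","wb"))
E
```

```text
clock: 2.1
eef_pos: [0.4789, 0.1, 0.2191]
eef_rot: [0.999, 0.032, -0.001, -0.0]
wrist_force: [0.7, 0.9, 1.0]
finger_gap: 0.694
gripper_force: 0.0
[0.47726232 0.10511557 0.21721074] [0.55610939 0.10552427 0.36358432] [[0.064, 0.959, 0.276], [-0.998, 0.061, 0.019], [0.001, -0.276, 0.961]]
```

View pics/w1.png

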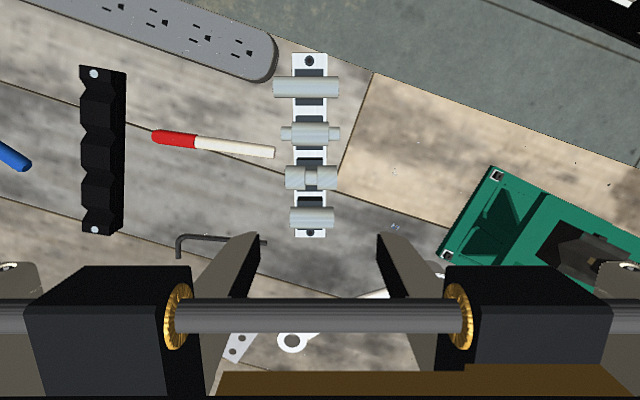

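The wrist view shows all rollers (column ~310, rows 86, 133, 178, 217), the rack (80–127, 65–236), and the strip corner at (278,65), only just clear of the pin's left end (274,86).

```bash
python3 - <<'E'
from h import *
import pickle
c=pickle.load(open("w1.pkl","rb")); P=cloud(c)
def blob(m):
    n,l,s,_=cv2.connectedComponentsWithStats(m.astype(np.uint8)); return [l==k for k in range(1,n) if s[k,4]>60]
win=np.zeros((400,640),bool); win[72:232,268:345]=1
for b in blob(win&(P[...,2]>.036)&(P[...,2]<.06)):
    q=P[b]; r=cv2.minAreaRect((q[:,:2]*1000).astype(np.float32)); print("roller",np.array(r[0]).round(1),np.array(r[1]).round(1),round(r[2],1),"zmax",q[:,2].max().round(4), "ctr",(np.array([q[:,0].max()+q[:,0].min(),q[:,1].max()+q[:,1].min()])/2).round(4))
win[:]=0; win[55:245,70:135]=1
m=max(blob(win&(c["frame"].max(2)<75)&(P[...,2]>.012)&(P[...,2]<.04)),key=np.sum); q=P[m]; q=q[q[:,2]>.024]
r=cv2.minAreaRect((q[:,:2]*1000).astype(np.float32)); print("rack",r,"z",np.percentile(q[:,2],[2,98]))
s=P[20:90,200:285].reshape(-1,3); s=s[(s[:,2]>.012)&(s[:,2]<.06)]
for y in(.14,.145,.15,.155,.16,.165,.17,.18):
    w=s[abs(s[:,1]-y)<.002]; print(y,w[:,0].min().round(4) if len(w) else None, w[:,2].max().round(3) if len(w) else None)
k=onplane(c,[(309,60),(310,232)],.012);d=k[0]-k[1];print("rail",k.mean(0),np.linalg.norm(d),np.arctan2(d[1],d[0]))
print(monitor.state()["eef_pos"])
E
```

```text
roller [571.1 118.2] [19.1 61.9] 3.7 zmax 0.0462 ctr [0.571  0.1182]
roller [527.7 111.7] [23.6 57.9] 3.7 zmax 0.0514 ctr [0.5276 0.1117]
roller [484.2 108.2] [24.7 51.7] 3.8 zmax 0.0539 ctr [0.4841 0.108 ]
roller [440.4 104.8] [23.  45.9] 3.6 zmax 0.0515 ctr [0.4403 0.1047]
rack ((488.9088134765625, 332.73077392578125), (31.887348175048828, 175.59765625), 82.91731262207031) z [0.02431576 0.02963833]
0.14 0.5671 0.046
0.145 0.5668 0.046
0.15 0.5667 0.045
0.155 0.5786 0.036
0.16 0.5748 0.036
0.165 0.5733 0.036
0.17 0.5729 0.036
0.18 0.5742 0.036
rail [0.50487116 0.11099194 0.012     ] 0.18619611906614705 0.06289351316462302
[0.47726232 0.10511557 0.21721074]
```

```bash
cat > meas.py <<'E'
from h import *
def blob(m):
    n,l,s,_=cv2.connectedComponentsWithStats(m.astype(np.uint8)); return [l==k for k in range(1,n) if s[k,4]>60]
c=grab_frame("wrist"); P=cloud(c); s0=monitor.state(); print(s0["clock"],s0["eef_pos"],np.abs(s0["joint_velocities"]).max())
near=(abs(P[...,0]-.5)<.11)&(abs(P[...,1]-.108)<.05)
for b in blob(near&(P[...,2]>.0365)&(P[...,2]<.06)):
    q=P[b]; r=cv2.minAreaRect((q[:,:2]*1000).astype(np.float32)); print("roller",np.array(r[0]).round(1),np.array(r[1]).round(1),round(r[2],1),"zmax",q[:,2].max().round(4))
near=(abs(P[...,0]-.49)<.11)&(abs(P[...,1]-.328)<.05)
m=blob(near&(c["frame"].max(2)<75)&(P[...,2]>.024)&(P[...,2]<.04))
if m:
    q=np.vstack([P[b] for b in m]); print("rack",cv2.minAreaRect((q[:,:2]*1000).astype(np.float32)))
E
python3 meas.py; python3 meas.py|head -3
```

```text
2.2 [0.47779288 0.10233876 0.21840991] 0.06903587446410041
roller [570.7 118.3] [18.9 61.9] 4.1 zmax 0.0465
roller [528. 112.] [23.2 57.4] 4.8 zmax 0.0518
roller [483.9 108.2] [25.8 51.8] 4.2 zmax 0.0533
roller [440.4 105. ] [24.  45.2] 4.0 zmax 0.0511
rack ((488.91217041015625, 332.6695861816406), (32.25191116333008, 175.579345703125), 82.71525573730469)
2.25 [0.47888525 0.09954007 0.21950475] 0.05176718695264523
roller [571.1 118.3] [19.  61.3] 4.0 zmax 0.0465
roller [527.1 111.7] [23.6 57.7] 3.8 zmax 0.0515
```

```bash
python3 -c "
from h import *
print(rel((.4387,.102,.080),1.637))"
```

```text
(array([-39.5,  -5.1, 139.6]), 0.001)
```

```bash
python3 -m creep '[[-12,-1,20,0,0,0,65],[-28,-3,45,0,0,0,65],[-39,-5,75,0,0,0,65],[-39,-5,105,0,0,0,65],[-39,-5,130,0,0,0,65],[-39,-5,139,0,0,0,65],[-39,-5,139,0,0,0,65],[-39,-5,139,0,0,0,65]]'
python3 - <<'E'
from h import *
c=grab_frame("wrist"); save(c,"pics/w2.png"); print(monitor.state()["eef_pos"])
E
```

```text
clock: 3.25
eef_pos: [0.4417, 0.1002, 0.0826]
eef_rot: [1.0, 0.031, 0.001, -0.0]
wrist_force: [0.1, 0.1, 0.2]
finger_gap: 0.704
gripper_force: 0.0
[0.44164494 0.10035849 0.08263176]
```

View pics/w2.png

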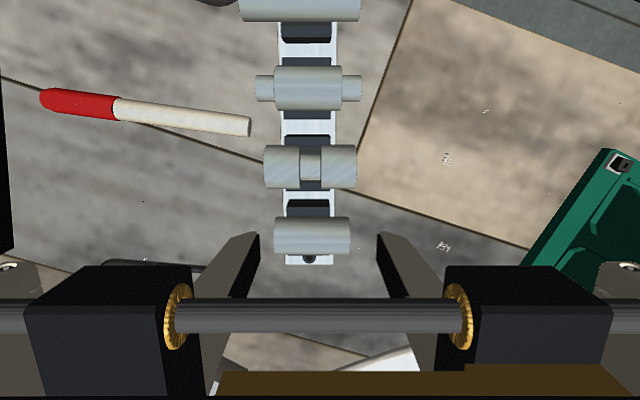

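The wrist view shows the fingertips centred on column 318 and the plain roller on column 312. It lies about 4 mm left of the jaw centre, which agrees with the wrist-camera measurement, so I'll use those values.

```bash
python3 -c "
from h import *
print(rel((.440,.105,.040),1.637))"
```

```text
(array([-1.4, -4.7, 42.6]), -0.004)
```

```bash
python3 -m creep '[[-1.4,-4.7,5,0,0,0,65],[-1.4,-4.7,20,0,0,0,65],[-1.4,-4.7,35,0,0,0,65],[-1.4,-4.7,42.5,0,0,0,65],[-1.4,-4.7,42.5,0,0,0,65],[-1.4,-4.7,42.5,0,0,0,40],[-1.4,-4.7,42.5,0,0,0,40],[-1.4,-4.7,42.5,0,0,0,40]]' 25
python3 -c "
from h import *
s=monitor.state();print(s['eef_pos'],s['finger_gap']*93,s['gripper_force'],s['wrist_force'])"
```

```text
clock: 4.3
eef_pos: [0.4395, 0.105, 0.0396]
eef_rot: [1.0, 0.031, 0.0, -0.0]
wrist_force: [0.2, -0.6, 1.6]
finger_gap: 0.492
gripper_force: 25.0
[0.43945332 0.10496236 0.03960244] 45.75852624035458 25.000303387641907 [ 0.22249823 -0.57059273  1.57765092]
```

```bash
python3 -c "
from h import *
c,t=np.array([.489,.3327]),-.127
for x in(66,22,-22,-66):
  print(x,(c+x/1000*np.array([np.cos(t),np.sin(t)])).round(4))
print(rel((.5545,.3243,.11),1.444))"
```

```text
66 [0.5545 0.3243]
22 [0.5108 0.3299]
-22 [0.4672 0.3355]
-66 [0.4235 0.3411]
(array([ 128.6, -211.7,  -70.3]), 0.189)
```

```bash
python3 -m creep '[[0,0,-25,0,0,0,40],[0,0,-60,0,0,0,40],[25,-42,-70,0,0,0.05,40],[55,-90,-70,0,0,0.1,40],[85,-140,-70,0,0,0.15,40],[112,-184,-70,0,0,0.189,40],[126,-207,-70,0,0,0.189,40],[128.6,-211.7,-70,0,0,0.189,40]]'
python3 -m creep '[[128.6,-211.7,-70,0,0,0.189,40],[0,0,0,0,0,0,40],[0,0,0,0,0,0,40],[0,0,0,0,0,0,40],[0,0,0,0,0,0,40],[0,0,0,0,0,0,40],[0,0,0,0,0,0,40],[0,0,0,0,0,0,40]]' --help 2>&1 | tail -3
```

```text
clock: 5.3
eef_pos: [0.5536, 0.3263, 0.1085]
eef_rot: [0.998, -0.062, -0.001, -0.0]
wrist_force: [-0.6, -1.2, -2.0]
finger_gap: 0.491
gripper_force: 25.0
invalid input: not JSON, or not a number
```

That second call was a slip on my part. It was refused and nothing moved.

```bash
python3 - <<'E'
from h import *
for i in range(4): c=grab_frame("wrist")
save(c,"pics/w3.png"); print(monitor.state()["eef_pos"],monitor.state()["finger_gap"]*93, rel((.5545,.3243,.045),1.444))
P=cloud(c); near=(abs(P[...,0]-.49)<.11)&(abs(P[...,1]-.33)<.05)&(c["frame"].max(2)<75)&(P[...,2]>.024)&(P[...,2]<.04)
q=P[near]; print(cv2.minAreaRect((q[:,:2]*1000).astype(np.float32)))
E
```

```text
[0.55372345 0.32214894 0.10888596] 45.602977417832925 (array([ 0.6, -2.4, 63.9]), -0.001)
((494.7591247558594, 332.64306640625), (29.359243392944336, 164.99478149414062), 83.11285400390625)
```

View pics/w3.png

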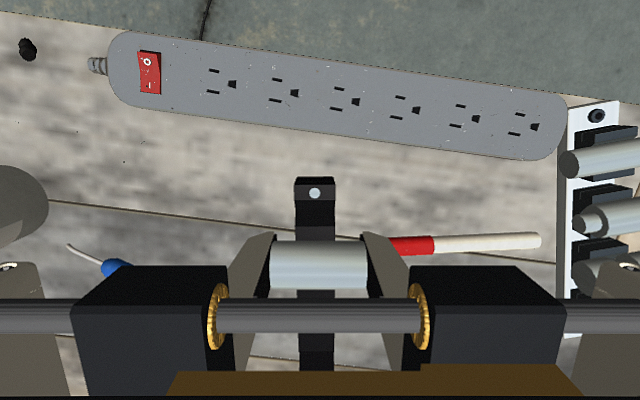

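The roller is held level above the rack, about 2 mm off its centre line. The rack sits at column 315 and the screwdriver handle end at (392,245), nearer than this groove.

```bash
python3 -m creep '[[0,-2.2,10,0,0,0,40],[0,-2.2,25,0,0,0,40],[0,-2.2,42,0,0,0,40],[0,-2.2,57,0,0,0,40],[0,-2.2,65,0,0,0,40],[0,-2.2,69,0,0,0,40],[0,-2.2,70,0,0,0,40],[0,-2.2,70,0,0,0,40]]'
python3 -c "
from h import *
s=monitor.state();print(s['eef_pos'],s['finger_gap']*93,s['gripper_force'],s['wrist_force'])"
```

```text
clock: 6.5
eef_pos: [0.5548, 0.3268, 0.0397]
eef_rot: [0.998, -0.063, 0.0, -0.0]
wrist_force: [0.1, -1.3, -1.0]
finger_gap: 0.493
gripper_force: 25.0
[0.55480614 0.32681136 0.03965536] 45.812016021033585 24.999698996543884 [ 0.11585869 -1.27445117 -1.03559642]
```

```bash
python3 -m creep '[[-0.5,2.4,0.5,0,0,0,40],[-0.5,2.4,1.5,0,0,0,40],[-0.5,2.4,1.5,0,0,0,40],[-0.5,2.4,1.5,0,0,0,56],[-0.5,2.4,1.5,0,0,0,56],[-0.5,2.4,1.5,0,0,0,56],[-0.5,2.4,-20,0,0,0,56],[-0.5,2.4,-50,0,0,0,60]]'
python3 -c "
from h import *
for i in range(6): c=grab_frame('top')
g=c['frame'][95:210,235:395,::-1]; cv2.imwrite('pics/t2.png',cv2.resize(g,None,fx=4,fy=4,interpolation=cv2.INTER_CUBIC))
s=monitor.state();print(s['eef_pos'],s['finger_gap']*93); print(rel((.4835,.108,.12),1.637))"
```

```text
clock: 7.5
eef_pos: [0.553, 0.3239, 0.0889]
eef_rot: [0.998, -0.063, -0.001, 0.001]
wrist_force: [0.7, 0.4, 0.3]
finger_gap: 0.636
gripper_force: 0.0
[0.55291116 0.32383885 0.08813813] 59.74048578365829
(array([-41.8, 222.9, -31.5]), -0.192)
```

View pics/t2.png

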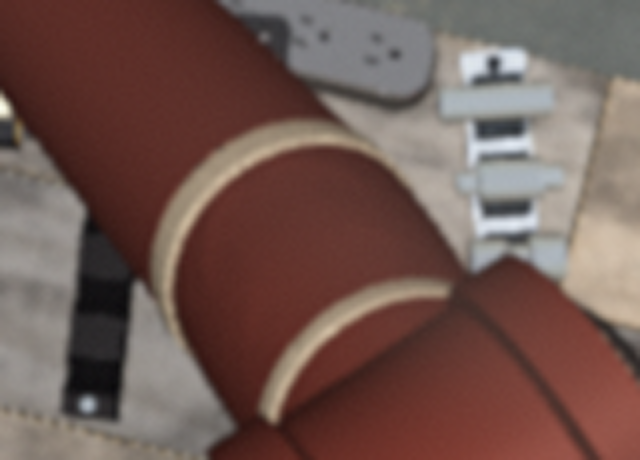

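The arm hides the rack from above, so I'll check the seating with the wrist camera after lifting.

```bash
python3 -m creep '[[0,0,-30,0,0,0,60],[-4,20,-40,0,0,-0.03,60],[-12,65,-40,0,0,-0.07,60],[-20,110,-40,0,0,-0.11,60],[-30,155,-36,0,0,-0.15,60],[-37,195,-32,0,0,-0.192,60],[-41,217,-32,0,0,-0.192,60],[-42,223,-32,0,0,-0.192,62]]'
python3 - <<'E'
from h import *
for i in range(6): c=grab_frame("wrist")
save(c,"pics/w4.png"); print(monitor.state()["eef_pos"], rel((.4835,.108,.041),1.637))
P=cloud(c); near=(abs(P[...,0]-.49)<.12)&(abs(P[...,1]-.33)<.05)&(P[...,2]>.034)&(P[...,2]<.06)
q=P[near]; print(len(q), cv2.minAreaRect((q[:,:2]*1000).astype(np.float32)) if len(q) else 0, q[:,2].max() if len(q) else 0)
near=(abs(P[...,0]-.484)<.02)&(abs(P[...,1]-.108)<.04)&(P[...,2]>.038)&(P[...,2]<.06)
q=P[near]; print(len(q), cv2.minAreaRect((q[:,:2]*1000).astype(np.float32)) if len(q) else 0)
E
```

```text
clock: 8.8
eef_pos: [0.483, 0.1065, 0.1204]
eef_rot: [1.0, 0.032, -0.001, 0.001]
wrist_force: [-0.4, 0.2, 0.1]
finger_gap: 0.667
gripper_force: 0.0
[0.4842626  0.10983931 0.121113  ] (array([-0.9,  1.9, 80.1]), 0.002)
1713 ((576.7312622070312, 307.15972900390625), (32.319427490234375, 78.93592071533203), 71.91345977783203) 0.04903537480757231
2247 ((484.2376403808594, 108.22128295898438), (24.789270401000977, 51.99490737915039), 3.8560266494750977)
```

View pics/w4.png

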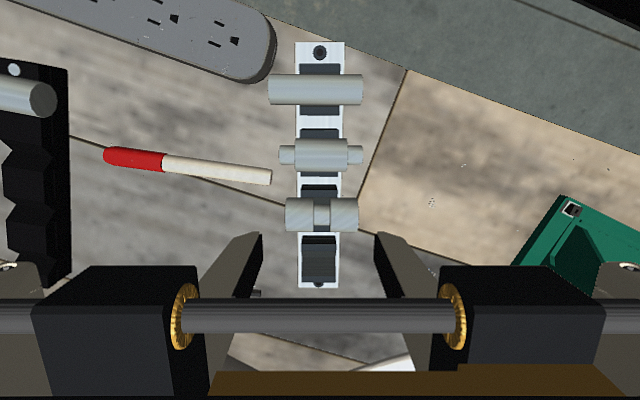

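The plain roller is seated in the farthest groove (left edge, row ~95; its top at the right height). The spool (285–358, row 215) is centred between the fingers, and the screwdriver tip (270,178) is clear of the left finger.

```bash
python3 -m creep '[[0,0,15,0,0,0,62],[0,0,35,0,0,0,62],[0,0,55,0,0,0,62],[0,0,70,0,0,0,62],[0,0,77,0,0,0,62],[0,0,79.5,0,0,0,62],[0,0,79.5,0,0,0,62],[0,0,79.5,0,0,0,62]]'
python3 -m creep '[[0,0,0,0,0,0,45],[0,0,0,0,0,0,45],[0,0,0,0,0,0,45],[0,0,0,0,0,0,45],[0,0,-10,0,0,0,45],[0,0,-30,0,0,0,45],[0,0,-60,0,0,0,45],[0,0,-70,0,0,0,45]]' 25
python3 -c "
from h import *
for i in range(3): grab_frame('top')
print(monitor.state()['eef_pos'],rel((.5105,.3299,.11),1.444))"
```

```text
clock: 10.1
eef_pos: [0.4844, 0.1084, 0.0422]
eef_rot: [0.999, 0.033, 0.001, -0.0]
wrist_force: [0.8, 0.8, -0.2]
finger_gap: 0.668
gripper_force: 0.0
clock: 11.1
eef_pos: [0.4844, 0.1087, 0.1131]
eef_rot: [0.999, 0.033, 0.001, -0.0]
wrist_force: [0.6, 1.2, -2.4]
finger_gap: 0.557
gripper_force: 25.0
[0.48364858 0.10829565 0.11157634] (array([  41.4, -219.4,    1.6]), 0.193)
```

```bash
python3 -m creep '[[4,-20,0,0,0,0.02,45],[11,-60,0,0,0,0.06,45],[19,-105,0,0,0,0.1,45],[28,-150,0,0,0,0.14,45],[36,-192,0,0,0,0.193,45],[40,-213,0,0,0,0.193,45],[41.4,-219.4,0,0,0,0.193,45],[41.4,-219.4,0,0,0,0.193,45]]'
python3 - <<'E'
from h import *
for i in range(12): c=grab_frame("wrist"); print(monitor.state()["eef_pos"].round(4))
save(c,"pics/w5.png"); print(rel((.5105,.3299,.040),1.444))
E
```

```text
clock: 12.25
eef_pos: [0.5103, 0.3289, 0.1106]
eef_rot: [0.998, -0.064, -0.001, 0.001]
wrist_force: [-0.0, -0.4, -2.3]
finger_gap: 0.558
gripper_force: 25.0
[0.5106 0.3281 0.1108]
[0.5109 0.3278 0.1111]
[0.5111 0.3279 0.1114]
[0.5111 0.3282 0.1115]
[0.5111 0.3285 0.1117]
[0.5111 0.3288 0.1118]
[0.5111 0.3291 0.1119]
[0.511  0.3294 0.1119]
[0.511  0.3296 0.1119]
[0.5109 0.3297 0.1118]
[0.5109 0.3299 0.1118]
[0.5108 0.3299 0.1118]
(array([-0.3,  0.1, 71.8]), -0.0)
```

View pics/w5.png

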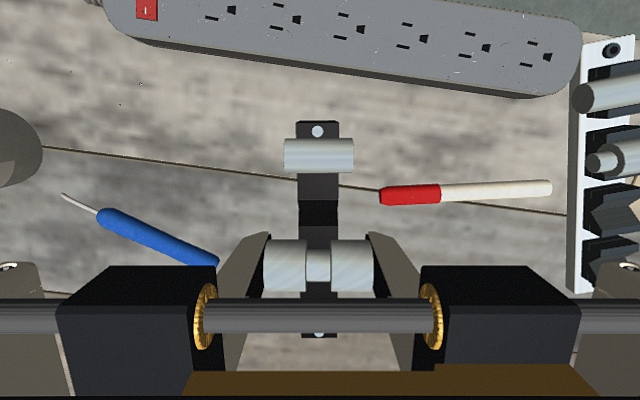

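The spool is held above its groove and the plain roller sits centred in the far groove at (319,155). A red handle end (380,195) and a blue handle end (217,262) are near the fingers, so I'll check clearances.

```bash
python3 - <<'E'
from h import *
c=grab_frame("wrist"); P=cloud(c); g=c["frame"].astype(int)
s=monitor.state(); M=R.from_quat(s["eef_rot"]).as_matrix()
for n,m in(("red",(g[...,0]>120)&(g[...,1]<80)),("blue",(g[...,2]>g[...,0]+50))):
    m=m&(P[...,2]<.08)&(P[...,2]>.004)&(P[...,0]>.4)&(P[...,0]<.57); q=(P[m]-s["eef_pos"])@M*1000
    if n=="red": q=q[q[:,1]<110]
    print(n,len(q),"tool x",np.percentile(q[:,0],[1,99]),"tool y",np.percentile(q[:,1],[1,99]),"z top",P[m][:,2].max())
    for k in range(-10,11,5): 
        w=q[abs(q[:,0]-k)<3]; print(k,abs(w[:,1]).min() if len(w) else None)
E
```

```text
red 1002 tool x [ 1.51823838 15.86751765] tool y [49.23968583 93.71093656] z top 0.017858568090750454
-10 None
-5 None
0 49.74087519202604
5 48.60519208236162
10 48.544700089036525
blue 2260 tool x [-48.82377813  -3.7131599 ] tool y [-173.25606888  -85.96592413] z top 0.01898018814069527
-10 147.28160871535079
-5 157.05801026589546
0 165.85159342771485
5 None
10 None
```

```bash
python3 -m creep '[[0,0,15,0,0,0,45],[0,0,35,0,0,0,45],[0,0,52,0,0,0,45],[0,0,63,0,0,0,45],[0,0,69,0,0,0,45],[0,0,71.5,0,0,0,45],[0,0,71.5,0,0,0,45],[0,0,71.5,0,0,0,45]]'
python3 -m creep '[[0,0,0,0,0,0,45],[0,0,0.5,0,0,0,45],[0,0,0.5,0,0,0,56],[0,0,0.5,0,0,0,56],[0,0,0.5,0,0,0,56],[0,0,-20,0,0,0,56],[0,0,-50,0,0,0,56],[0,0,-80,0,0,0,65]]'
python3 - <<'E'
from h import *
for i in range(6): c=grab_frame("wrist")
P=cloud(c); near=(abs(P[...,0]-.51)<.02)&(abs(P[...,1]-.33)<.035)&(P[...,2]>.036)&(P[...,2]<.06)
q=P[near]; print(len(q), cv2.minAreaRect((q[:,:2]*1000).astype(np.float32)) if len(q) else 0, q[:,2].max() if len(q) else 0)
print(monitor.state()["eef_pos"],rel((.527,.1117,.11),1.637))
E
```

```text
clock: 13.9
eef_pos: [0.511, 0.3302, 0.0407]
eef_rot: [0.998, -0.064, 0.0, -0.0]
wrist_force: [0.2, 0.8, -2.5]
finger_gap: 0.56
gripper_force: 25.0
clock: 14.9
eef_pos: [0.5106, 0.3299, 0.1209]
eef_rot: [0.998, -0.063, -0.0, 0.0]
wrist_force: [0.2, -0.2, 0.1]
finger_gap: 0.665
gripper_force: 0.0
2269 ((511.3241271972656, 330.9077453613281), (52.09418487548828, 24.664278030395508), 82.83721160888672) 0.05140932287982533
[0.50998632 0.32938186 0.11887028] (array([ 44.5, 213.8,   9.2]), -0.193)
```

```bash
python3 -m creep '[[4,20,0,0,0,-0.02,67],[12,60,0,0,0,-0.06,67],[21,102,2,0,0,-0.1,67],[31,147,5,0,0,-0.14,67],[39,187,9,0,0,-0.193,67],[43,207,9,0,0,-0.193,67],[44.5,213.8,9,0,0,-0.193,67],[44.5,213.8,9,0,0,-0.193,67]]'
python3 - <<'E'
from h import *
for i in range(11): c=grab_frame("wrist")
save(c,"pics/w6.png"); P=cloud(c); s=monitor.state(); M=R.from_quat(s["eef_rot"]).as_matrix()
near=(abs(P[...,0]-.527)<.02)&(abs(P[...,1]-.111)<.04)&(P[...,2]>.036)&(P[...,2]<.06)
q=P[near]; print(cv2.minAreaRect((q[:,:2]*1000).astype(np.float32)), s["eef_pos"])
print(rel((.527,.1117,.040),1.637))
m=(P[...,2]>.006)&(P[...,2]<.034); q=(P-s["eef_pos"])@M*1000
for k in range(-16,17,4):
    for sg in(1,-1):
        w=q[m&(abs(q[...,0]-k)<2)&(q[...,1]*sg>24)&(q[...,1]*sg<70)]; print(k,sg,(abs(w[:,1]).min().round(),len(w)) if len(w) else None,end=" ")
E
```

```text
clock: 16.2
eef_pos: [0.5275, 0.1126, 0.1106]
eef_rot: [0.999, 0.033, -0.001, -0.0]
wrist_force: [-0.0, 0.0, 0.7]
finger_gap: 0.719
gripper_force: 0.0
((528.1091918945312, 111.6676254272461), (22.763347625732422, 57.61503982543945), 4.022119998931885) [0.52783722 0.11247819 0.11124759]
(array([-0.9,  0.7, 71.2]), 0.0)
-16 1 None -16 -1 (np.float64(38.0), 244) -12 1 None -12 -1 (np.float64(55.0), 51) -8 1 None -8 -1 None -4 1 None -4 -1 None 0 1 None 0 -1 None 4 1 None 4 -1 None 8 1 None 8 -1 None 12 1 None 12 -1 None 16 1 None 16 -1 None
```

View pics/w6.png

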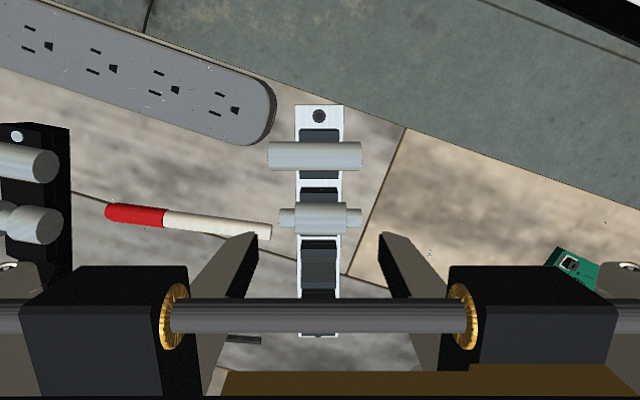

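The stepped roller (280–362, row 218) is centred between the fingers. The screwdriver (tip at 270,232) lies 10 mm or more clear of the left finger, on the robot's side.

```bash
python3 -m creep '[[0,0.7,15,0,0,0,67],[0,0.7,35,0,0,0,67],[0,0.7,52,0,0,0,67],[0,0.7,63,0,0,0,67],[0,0.7,69,0,0,0,67],[0,0.7,71,0,0,0,67],[0,0.7,71,0,0,0,67],[0,0.7,71,0,0,0,67]]'
python3 -m creep '[[0,0,0,0,0,0,50],[0,0,0,0,0,0,50],[0,0,0,0,0,0,50],[0,0,0,0,0,0,50],[0,0,-10,0,0,0,50],[0,0,-30,0,0,0,50],[0,0,-60,0,0,0,50],[0,0,-70,0,0,0,50]]' 25
python3 -c "
from h import *
for i in range(8): grab_frame('top')
print(monitor.state()['eef_pos'],rel((.4672,.3355,.11),1.444))"
```

```text
clock: 17.75
eef_pos: [0.5283, 0.1117, 0.0407]
eef_rot: [0.999, 0.033, 0.001, -0.0]
wrist_force: [0.3, 0.4, -0.9]
finger_gap: 0.723
gripper_force: 0.0
clock: 18.75
eef_pos: [0.5286, 0.1119, 0.1118]
eef_rot: [0.999, 0.033, 0.001, -0.0]
wrist_force: [0.2, -0.3, -1.9]
finger_gap: 0.617
gripper_force: 25.0
[0.52726094 0.11139532 0.10922177] (array([ -45.2, -227.6,   -0.8]), 0.193)
```

```bash
python3 -m creep '[[-4,-20,0,0,0,0.02,50],[-12,-60,0,0,0,0.06,50],[-21,-105,0,0,0,0.1,50],[-30,-150,0,0,0,0.14,50],[-39,-195,0,0,0,0.193,50],[-43.5,-219,0,0,0,0.193,50],[-45.2,-227.6,0,0,0,0.193,50],[-45.2,-227.6,0,0,0,0.193,50]]'
python3 - <<'E'
from h import *
for i in range(12): c=grab_frame("wrist")
P=cloud(c); s=monitor.state(); M=R.from_quat(s["eef_rot"]).as_matrix()
print(s["eef_pos"],s["finger_gap"]*93,rel((.4674,.3355,.0385),1.444))
m=(P[...,2]>.006)&(P[...,2]<.034); q=(P-s["eef_pos"])@M*1000
for k in range(-12,13,4):
    for sg in(1,-1):
        w=q[m&(abs(q[...,0]-k)<2)&(q[...,1]*sg>24)&(q[...,1]*sg<75)]; print(k,sg,(abs(w[:,1]).min().round(),len(w)) if len(w) else None,end=" ")
E
```

```text
clock: 20.15
eef_pos: [0.4678, 0.3351, 0.1097]
eef_rot: [0.998, -0.063, -0.0, 0.001]
wrist_force: [1.1, 0.3, -1.4]
finger_gap: 0.622
gripper_force: 25.0
[0.46787921 0.3356232  0.11027296] 58.01929497320183 (array([-0.5,  0.2, 71.8]), -0.001)
-12 1 None -12 -1 None -8 1 None -8 -1 None -4 1 None -4 -1 None 0 1 None 0 -1 None 4 1 None 4 -1 None 8 1 None 8 -1 None 12 1 None 12 -1 None
```

```bash
python3 -m creep '[[0,0,15,0,0,0,50],[0,0,35,0,0,0,50],[0,0,52,0,0,0,50],[0,0,63,0,0,0,50],[0,0,69,0,0,0,50],[0,0,71.5,0,0,0,50],[0,0,71.5,0,0,0,50],[0,0,71.5,0,0,0,50]]'
python3 -m creep '[[0,0,0,0,0,0,50],[0,0,0.5,0,0,0,50],[0,0,0.5,0,0,0,64],[0,0,0.5,0,0,0,64],[0,0,0.5,0,0,0,64],[0,0,-20,0,0,0,64],[0,0,-50,0,0,0,64],[0,0,-80,0,0,0,66]]'
python3 - <<'E'
from h import *
for i in range(8): c=grab_frame("wrist")
P=cloud(c); near=(abs(P[...,0]-.467)<.02)&(abs(P[...,1]-.335)<.035)&(P[...,2]>.034)&(P[...,2]<.06)
q=P[near]; print(len(q), cv2.minAreaRect((q[:,:2]*1000).astype(np.float32)) if len(q) else 0, q[:,2].max() if len(q) else 0)
print(monitor.state()["eef_pos"],rel((.567,.1175,.11),1.637))
E
```

```text
clock: 21.75
eef_pos: [0.4682, 0.3359, 0.0392]
eef_rot: [0.998, -0.064, 0.0, -0.0]
wrist_force: [0.2, 0.4, -1.3]
finger_gap: 0.621
gripper_force: 25.0
clock: 22.75
eef_pos: [0.4677, 0.3356, 0.1194]
eef_rot: [0.998, -0.064, -0.0, 0.0]
wrist_force: [0.6, -0.2, -0.5]
finger_gap: 0.709
gripper_force: 0.0
2150 ((467.6541748046875, 336.7159118652344), (57.987579345703125, 23.01266098022461), 82.7787094116211) 0.049110161509533234
[0.46712377 0.33519099 0.11737026] (array([126.7, 203.3,   7.5]), -0.193)
```

Stepped roller seated. Now the pin, held 4 mm off its axis toward the robot to clear the power strip.

```bash
python3 -m creep '[[10,16,0,0,0,-0.02,66],[32,51,0,0,0,-0.06,66],[58,93,2,0,0,-0.1,66],[84,135,5,0,0,-0.14,66],[110,177,7,0,0,-0.193,66],[122,196,7,0,0,-0.193,66],[126.7,203.3,7,0,0,-0.193,66],[126.7,203.3,7,0,0,-0.193,66]]'
python3 - <<'E'
from h import *
for i in range(12): c=grab_frame("wrist")
save(c,"pics/w7.png"); P=cloud(c); s=monitor.state(); M=R.from_quat(s["eef_rot"]).as_matrix()
near=(abs(P[...,0]-.571)<.02)&(P[...,1]<.1505)&(abs(P[...,1]-.118)<.04)&(P[...,2]>.036)&(P[...,2]<.06)
q=P[near]; print(cv2.minAreaRect((q[:,:2]*1000).astype(np.float32)), s["eef_pos"],s["finger_gap"]*93)
m=(P[...,2]>.006)&(P[...,2]<.042); q=(P-s["eef_pos"])@M*1000
for k in range(-12,19,2):
    w=q[m&(abs(q[...,0]-k)<1)&(q[...,1]<-32)&(q[...,1]>-70)]; print(k,(w[:,1].max().round(),len(w),(s["eef_pos"][2]-w[:,2].min()/1000).round(3)) if len(w) else None)
E
```

```text
clock: 24.15
eef_pos: [0.5673, 0.1184, 0.1112]
eef_rot: [0.999, 0.033, -0.001, -0.0]
wrist_force: [-0.7, -0.3, -0.0]
finger_gap: 0.71
gripper_force: 0.0
((571.7260131835938, 118.41797637939453), (18.78321647644043, 62.00672912597656), 3.653512477874756) [0.567685   0.11805953 0.11173745] 66.17358722547279
-12 None
-10 None
-8 None
-6 None
-4 None
-2 None
0 None
2 None
4 None
6 None
8 None
10 (np.float64(-45.0), 9, np.float64(0.033))
12 (np.float64(-41.0), 59, np.float64(0.035))
14 (np.float64(-39.0), 96, np.float64(0.035))
16 (np.float64(-35.0), 122, np.float64(0.035))
18 (np.float64(-34.0), 136, np.float64(0.036))
```

View pics/w7.png

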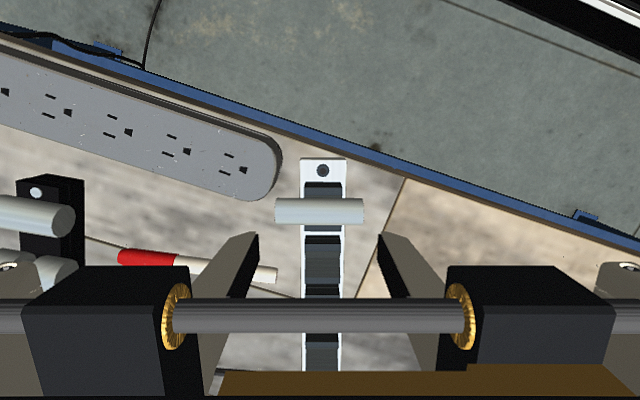

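The pin (275–363, row 210) is aligned with the jaws; the strip corner starts about 10 mm beyond the tool's centre, just clear of the finger.

```bash
python3 -m creep '[[-1,0,12,0,0,0,66.5],[-1,0,30,0,0,0,66.5],[-1,0,47,0,0,0,66.5],[-1,0,59,0,0,0,66.5],[-1,0,67,0,0,0,66.5],[-1,0,71,0,0,0,66.5],[-1,0,73,0,0,0,66.5],[-1,0,73,0,0,0,66.5]]'
python3 -m creep '[[0,0,0,0,0,0,55],[0,0,0,0,0,0,55],[0,0,0,0,0,0,55],[0,0,0,0,0,0,55],[0,0,-5,0,0,0,55],[0,0,-20,0,0,0,55],[0,0,-50,0,0,0,55],[0,0,-73,0,0,0,55]]' 25
python3 -c "
from h import *
for i in range(10): grab_frame('top')
s=monitor.state(); print(s['eef_pos'],s['finger_gap']*93,rel((.4190,.3415,.11),1.444))"
```

```text
clock: 25.75
eef_pos: [0.5669, 0.1181, 0.0523]
eef_rot: [0.999, 0.034, 0.002, 0.0]
wrist_force: [-24.4, -10.9, 85.0]
finger_gap: 0.713
gripper_force: 43.0
clock: 26.75
eef_pos: [0.5666, 0.1177, 0.1116]
eef_rot: [0.999, 0.033, -0.0, 0.0]
wrist_force: [0.6, 0.2, -1.4]
finger_gap: 0.662
gripper_force: 25.0
[0.56622807 0.11780309 0.1106695 ] 61.560952252406445 (array([-132.2, -232.9,    0.9]), 0.193)
```

The left finger met the power strip on the way down (85 N, below the limit), so the pin was gripped near the fingertips. I shouldn't have chained those two calls. Checking how the pin is held.

```bash
python3 - <<'E'
from h import *
c=grab_frame("wrist"); save(c,"pics/w8.png"); P=cloud(c); s=monitor.state(); M=R.from_quat(s["eef_rot"]).as_matrix()
q=(P-s["eef_pos"])@M*1000
m=(abs(q[...,1])<28)&(abs(q[...,0])<30)&(q[...,2]>-5)&(q[...,2]<60)&(P[...,2]>.06); w=q[m]; print(len(w),w.min(0),w.max(0))
for k in(-24,-12,0,12,24): v=w[abs(w[:,1]-k)<4]; print(k,v.min(0),v.max(0))
E
```

```text
3958 [ -5.48440794 -27.99306053   6.55884922] [14.44219213 27.98337704 23.99938459]
-24 [ -4.77059987 -27.99306053   6.70230145] [ 14.19909871 -20.02782678  20.6991549 ]
-12 [ -4.83551892 -15.98216902   6.96255829] [14.44219213 -8.00825587 21.59366865]
0 [-4.5266504  -3.99958605  6.94363514] [14.26865133  3.95623682 22.19469049]
12 [-4.49261942  8.00249315  6.55884922] [13.99608925 15.99727109 23.33347984]
24 [-5.48440794 20.05645885  7.08649492] [13.94545203 27.98337704 23.99938459]
```

View pics/w8.png

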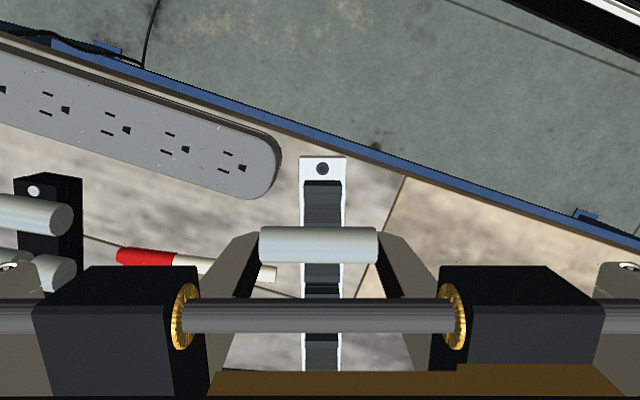

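The pin is level and firmly held, its axis about 18 mm beyond the TCP and 5 mm ahead of the jaw centre (260–378, row 245). I'll place it with those offsets.

```bash
python3 -m creep '[[-9,-16,-5,0,0,0.02,55],[-28,-50,-10,0,0,0.05,55],[-52,-92,-10,0,0,0.09,55],[-76,-134,-10,0,0,0.13,55],[-100,-176,-5,0,0,0.165,55],[-118,-208,0,0,0,0.193,55],[-128,-226,0,0,0,0.193,55],[-132.5,-233,0,0,0,0.193,55]]' 35
python3 - <<'E'
from h import *
for i in range(14): c=grab_frame("wrist")
save(c,"pics/w9.png"); P=cloud(c); s=monitor.state(); M=R.from_quat(s["eef_rot"]).as_matrix()
q=(P-s["eef_pos"])@M*1000
m=(abs(q[...,1])<28)&(abs(q[...,0])<30)&(q[...,2]>-5)&(q[...,2]<60)&(P[...,2]>.06); w=q[m]; print(len(w),w.min(0),w.max(0))
print(s["eef_pos"],s["finger_gap"]*93,rel((.4187,.3417,.0503),1.444))
E
```

```text
clock: 28.3
eef_pos: [0.418, 0.3432, 0.1115]
eef_rot: [0.998, -0.062, -0.0, -0.0]
wrist_force: [0.6, -0.6, -2.0]
finger_gap: 0.663
gripper_force: 35.0
3961 [ -4.60273365 -27.98405295   6.42800117] [14.48933513 27.99982651 23.63265467]
[0.41927636 0.34157936 0.11171066] 61.6127930471237 (array([-0.6, -0. , 61.4]), -0.001)
```

View pics/w9.png

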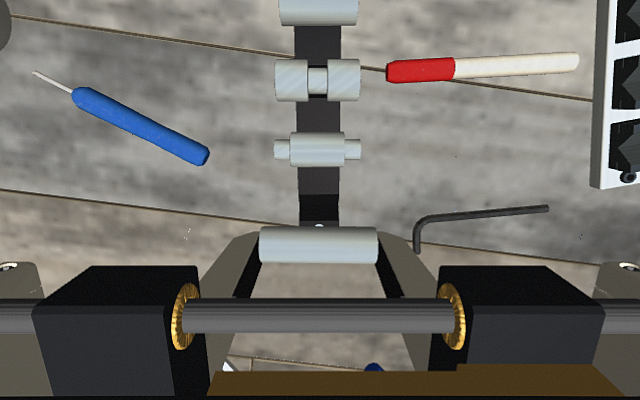

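The pin hangs square above the near groove; the other three rollers are in place. The hex key (417,250) lies low, under the fingertip height I need.

```bash
python3 -m creep '[[-0.5,0,12,0,0,0,55],[-0.5,0,30,0,0,0,55],[-0.5,0,44,0,0,0,55],[-0.5,0,53,0,0,0,55],[-0.5,0,58,0,0,0,55],[-0.5,0,60.5,0,0,0,55],[-0.5,0,60.5,0,0,0,55],[-0.5,0,60.5,0,0,0,55]]'
python3 -c "
from h import *
for i in range(6): grab_frame('top')
s=monitor.state();print(s['eef_pos'],s['wrist_force'])"
```

```text
clock: 30.0
eef_pos: [0.4188, 0.3419, 0.0516]
eef_rot: [0.998, -0.064, 0.0, -0.0]
wrist_force: [0.7, -0.3, -1.4]
finger_gap: 0.662
gripper_force: 35.0
[0.41870936 0.34181572 0.05132508] [-0.21338263 -0.54205873 -1.44265447]
```

Now ~1 mm above seat; lower slightly and release.

```bash
python3 -m creep '[[0,0,0.5,0,0,0,55],[0,0,1.2,0,0,0,55],[0,0,1.2,0,0,0,55],[0,0,1.2,0,0,0,68],[0,0,1.2,0,0,0,68],[0,0,1.2,0,0,0,68],[0,0,-15,0,0,0,68],[0,0,-45,0,0,0,68]]'
python3 -m creep '[[0,0,-30,0,0,0,68],[0,0,-80,0,0,0,68],[0,0,-110,0,0,0,68],[-10,0,-120,0,0,0,68],[-20,0,-120,0,0,0,68],[-30,0,-120,0,0,0,68],[-30,0,-120,0,0,0,68],[-30,0,-120,0,0,0,68]]'
python3 - <<'E'
from h import *
for i in range(12): c=grab_frame("wrist")
save(c,"pics/w10.png"); P=cloud(c); s=monitor.state(); print(s["eef_pos"])
t=-.127; A=np.array([[np.cos(t),np.sin(t)],[-np.sin(t),np.cos(t)]])
for n,x in(("plain",66),("spool",22),("stepped",-22),("pin",-66)):
    p=np.array([.489,.3327])+A.T@[x/1000,0]; m=(np.hypot(P[...,0]-p[0],P[...,1]-p[1])<.036)&(P[...,2]>.034)&(P[...,2]<.06)
    l=((P[...,:2]-[.489,.3327])@A.T); m&=abs(l[...,0]-x/1000)<.018
    r=cv2.minAreaRect((l[m]*1000).astype(np.float32)); print(n,np.round(r[0],1),np.round(r[1],1),round(r[2],1),P[m][:,2].max().round(4))
E
```

```text
clock: 31.3
eef_pos: [0.4181, 0.3414, 0.0966]
eef_rot: [0.998, -0.063, -0.001, 0.001]
wrist_force: [0.6, -0.2, 0.8]
finger_gap: 0.729
gripper_force: 0.0
clock: 32.3
eef_pos: [0.3889, 0.3453, 0.2155]
eef_rot: [0.998, -0.064, -0.0, 0.001]
wrist_force: [0.0, 0.9, -0.3]
finger_gap: 0.733
gripper_force: 0.0
[0.38895022 0.34555518 0.21623916]
plain [58.2  0.2] [ 9.6 45.7] 0.5 0.0484
spool [21.8  1.1] [25.6 51.8] 0.4 0.0527
stepped [-22.1   1.2] [57.6 23.1] 89.9 0.0488
pin [-65.9   1.2] [19.3 61.6] 1.0 0.0445
```

View pics/w10.png

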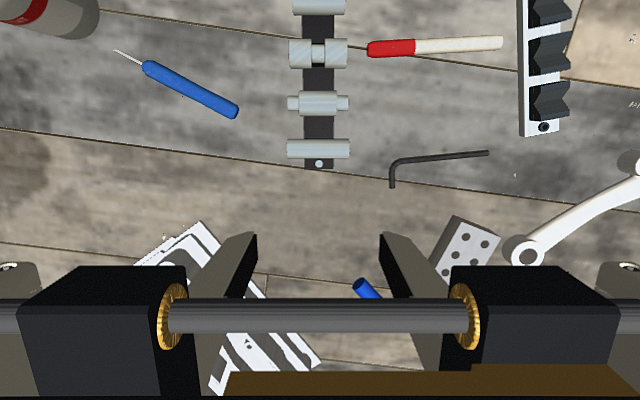

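All four rollers lie square in their grooves, centred within about 1 mm and at seated height. The plain one is cut by the picture edge here, but showed as seated earlier. The arm is clear.

```bash
python3 -c "
from rig import arm; print(arm.finish_job())"
```

```text
the job is handed in; nothing more can be done
None
```

All four rollers are in the rack in reverse order (near to far: pin, stepped, spool, plain) and measured seated, and the job was handed in at about 33 s with no verdict returned; while I fetched the pin, a finger pressed on the power strip, with a wrist force reading of about 89 N against the 120 N limit.

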